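# Load the slide carrier under the imager's leaf spring

## Task

The imager's loading tray is out and the slide carrier lies loose on the tray's spring-loaded floor, just short of the leaf spring. Lay your fingertips on the carrier behind its cross rib, press it down firmly and, keeping it pressed, slide it in under the leaf spring until its front edge is fully home against the end stop, then take your hand away so that the leaf holds it. Only press and push the carrier, never pick it up, and leave the things standing around the tray where they are.

Things in the scene. Friction and masses are not known exactly. Their poses are not given: they have to be found in the camera images.
- imager: fixed white slide imager, tray out. Origin at bench level under the tray's middle; +x = loading direction (along the tray into the machine), z up. Tray side rails: tops 74 mm over the bench, inner faces y = -45 and 45 mm, outer -54 and 54 mm. End stop block: face at x = 95 mm, top at 74 mm. Housing 285 x 260 x 215 mm high from x = 160 mm. A spring-loaded floor lies between the rails.
- carrier: loose grey slide carrier between the rails (2 mm play a side), 128 long (its x, the loading direction) x 86 x 8 mm, 100 to 210 g; origin at the centre of its underside, 68 mm over the bench at the start. On top an aluminium cross rib (66 mm along y, 4.5 mm high) from x = -22 to -17 mm; behind it a flat finger rest back to the rear edge at x = -64 mm. Home: its origin at x = 31 mm of the imager.
- finger_rest (a point): middle of the carrier's flat finger rest, on its top surface, 21 mm behind the rib's rear face; place for the fingertips. It moves with the carrier. At the start it is 76 mm over the bench.
- carrier_front (a point): middle of the carrier's front edge, half-way up its thickness; at the start 7 to 23 mm short of the leaf's toe, home it touches the end stop
- end_stop (a point): middle of the end stop's face, 70 mm over the bench; fixed to the imager
- leaf_toe (a point): rear tip of the upturned toe of the steel leaf spring at rest; x = 64 mm of the imager. The leaf, 16 mm wide, runs back from the top of the end stop (towards -x) over 31 mm, dips to a bend 22 mm from the stop (underside 68.5 mm over the bench) and turns up into the toe (lower edge 73.5 mm). The point does not move with the leaf.
- nest_floor (a joint): how far the sprung tray floor is pressed down, m: 0 up (start; carrier's top 76 mm over the bench) to 0.006 bottom. Its spring pushes up 7.5 N at 0, 16.5 N at 0.006. The carrier stays level on it wherever pressed. Pressed under about 3 mm, the carrier runs against the leaf's toe and stops; 4 to 5.5 mm is right. Loaded, under the leaf alone, it stays about 4 mm down.
- leaf_spring (a joint): how far the leaf is bent up at its root, rad: 0 at rest, about 0.07 to 0.17 with the carrier under it. It pushes down on the carrier with about 6 to 11 N; sliding under it takes about 5 to 15 N along the tray.
- well_plate: bystander: lidded multi-well plate, 128 x 86 x 19 mm, on the bench behind the tray's rear end; origin at the centre of its underside
- dish_stack: bystander: two stacked clear culture dishes, 58 mm across, 29 mm high, beside the tray; origin under the centre
- dropper_bottle: bystander: small amber dropper bottle, 30 mm across, 72 mm high, beside the tray; origin under the centre
- marker_pen: bystander: marker pen lying beside the tray, 135 mm long, 15 mm thick; origin under its middle

How it is judged (in metres and radians):
On the way:
1. the fingers hold the carrier pressed down while its front edge is under the leaf's toe (x of carrier_front in the frame of imager above 0.067 m and value of joint nest_floor above 0.002 m and contact force between the fingers and carrier above 3 N), for 0.1 s.
At the end, for the whole second after the job is handed in: the carrier lies level and still in the tray, its front edge within 3 mm of the end stop, held down by the leaf spring on its top (floor still at least 2 mm down, leaf bent up by at least 0.04 rad) (x of carrier_front in the frame of imager between 0.092 and 0.098 m and z of carrier_front in the frame of imager below 0.0705 m and angle between carrier's own z axis and vertical below 0.05 rad and value of joint nest_floor above 0.002 m and value of joint leaf_spring above 0.04 rad and linear speed of carrier below 0.01 m/s); the robot touches nothing.
It fails at once if the carrier is lifted: it rises 8 mm or more above its starting height (z of carrier in the frame of imager above 0.076 m).
It fails at once if the carrier is tipped (angle between carrier's own z axis and vertical above 0.15 rad).
It fails at once if a bystander by the tray is moved by more than 20 mm (distance of any of well_plate, dish_stack, dropper_bottle, marker_pen from where it was at the start of the episode above 0.02 m).
It also fails if it takes over 42 s, if anything falls off the work surface, if the arm or the gripper's body presses on something with over 40 N, if the wrist force passes 120 N, or if a joint passes its speed limit or range.

## Robot

A 6-joint arm with a two-finger parallel gripper is mounted at the origin on the work surface. World frame = base frame: x ahead of the robot, y to its left, z up, the work surface at z = 0. Lengths are in m, angles in degrees, forces in N, time in s.
With the tool pointing down it reaches from about 0.25 to 0.725 m from the base axis. Payload 9.7 kg.
Tool frame: the origin (TCP) lies midway between the tips of the shut fingers; the grasp point (between the pads) lies 19 mm behind it (bot.pinch_z is the distance from the TCP to the grasp point, in m); z points along the fingers, x is the direction in which the jaws open and shut, and the axes are right-handed (so a half turn about z gives the same grasp; the last joint's range is limited). The gripper opens to 85 mm and grips with 20 to 120 N. Pads are 22 mm wide; open, the fingers measure 114 mm over their backs; the gripper's body (76 mm by 85 mm) begins 54 mm behind the grasp point. The pads swing forward as they close: fully open they stand 13 mm farther back than shut.
Start: joints at [-72.422, 4.979, 10.078, 95.1, 0, 90], TCP at [0.166, -0.524, 0.231] pointing down, gripper open.
Joint ranges: [-179.16, 179.16], [-48.56, 103.87], [-65.8, 70.77], [-126.05, 130.52], [-82.76, 87.17], [-180, 180]. Speed limits (degrees/s): [127.2, 127.2, 147.25, 180, 180, 180].

## Interface

Orientations are given as [roll, pitch, yaw] about the fixed x, y, z axes, in that order (R = Rz(yaw) Ry(pitch) Rx(roll)).
In Python, from workcell import bot gives the robot as it stands. The module is installed in compiled form; this text tells all that it offers.
- The arm moves only by the shell command python3 -m pendant 'ROWS' [FORCE]. ROWS is JSON, a list of rows, each a list of 7 numbers: the shift along the tool's x, y, z scaled (see below), then the turn, a rotation vector about the tool's x, y, z scaled (see below), then the closure, from 0 (fully open) to 1 (shut). In form: [[tx, ty, tz, wx, wy, wz, jaw], ...]. A call has 1 to 12 rows; each row shifts and turns the pose as measured when the row begins, along the tool's axes as they then stand; what a row does not reach is not made up. The controller multiplies each number of a shift by 0.25 m and each number of a turn by pi rad. A row lasts 1/10 s, in which the tool goes at most 50 mm and 8.59 degrees, less where a joint would pass 70% of its speed; a pose out of reach is approached as far as the arm can. A call with a number of a shift or a turn outside -1 to 1 is refused whole. A call with a gripper value outside its range is refused whole. The fingers move at their own pace and stop on an object; FORCE is the grip in N (left out, the last holds). Time passes only in rows, so rows that do not move let the fingers close. It gives the time, the measured TCP pose, the force and the opening at its end, in the units of the state.
- bot.get_obs(): the state, without advancing time (a new reading comes with each control period).
- bot.camera(name): name is "scene" or "top" or "wrist"; returns the picture (420x560x3 uint8, red, green, blue); there is no depth.
- bot.calibration(name): a dict with "intrinsics" (3x3 intrinsics, pixels), "xyz" and "attitude" of the camera in the world. Camera axes: x right, y up, looking along -z (the intrinsics and any distortion apply to the point x, -y, -z); pixel columns grow to the right and rows downward; lengths in m; the calibration is good to about 2 mm. A picture is of the moment at which its call begins: read the wrist's pose just before it. calibration takes no time and is no camera call; for the wrist camera it gives the pose at the moment of the call.
- bot.job_done(): hands the job in, once; it reports no verdict.
The state is a dict: "time": time; "q": joint angles; "qd": joint speeds; "joint_efforts": joint torques, N m; "ee_pos": TCP position; "tcp_rot": TCP orientation; "wrist_force": force on the tool from outside, world axes, zero at the start; "torque": the same for the moment, N m; "opening": finger opening in m.
Only numpy, scipy, OpenCV 4.12 (cv2) and the standard library are available. Lean on these libraries where they do the work, as an engineer would, in place of code of your own. Each camera call takes 0.05 s, during which the arm holds its last target.

## Working session

There is one attempt and no reset: what is moved stays moved. The work goes in short steps, Python scripts to look and compute and a shell command to move; the robot and the scene stay as the last step left them, time stands still between calls to the robot, and variables do not carry over. Pictures are saved under pics/ and viewed, and the job is handed in when it is done.

```bash
mkdir -p pics; python3 - <<'E'
from workcell import bot
import cv2
print(bot.get_obs())
for n in ["scene","top","wrist"]:
    c=bot.calibration(n); im=bot.camera(n)
    cv2.imwrite(f"pics/{n}0.png",im[:,:,::-1]); print(n,c)
E
```

```text
{'time': 0.0, 'q': array([-7.24218862e+01,  5.01131794e+00,  1.00312813e+01,  9.50998982e+01,
       -9.52038939e-04,  8.99983234e+01]), 'qd': array([ 0.01401155, -0.03655151,  0.03718904,  0.09847599, -0.05694609,
       -0.101082  ]), 'joint_efforts': array([ 4.82615851e-04, -5.20383132e+01,  4.64810729e+01,  1.61616696e-02,
        1.62463207e-04,  8.76835799e-06]), 'ee_pos': array([ 0.16602286, -0.52408054,  0.23055257]), 'tcp_rot': array([ 1.79999050e+02,  7.99348515e-02, -7.24202097e+01]), 'wrist_force': array([ 0.58005965,  0.14864728, -0.15265253]), 'torque': array([-0.00723749, -0.00923385,  0.00796853]), 'opening': 0.08554856994617585}
scene {'intrinsics': array([[392.39117824,   0.        , 283.28343073],
       [  0.        , 392.39117824, 197.74690963],
       [  0.        ,   0.        ,   1.        ]]), 'xyz': array([1.03302788, 0.05918049, 0.45786371]), 'attitude': array([ 53.10132158,   1.1333792 , 102.36237388])}
top {'intrinsics': array([[534.26495754,   0.        , 281.22925006],
       [  0.        , 534.26495754, 209.81804202],
       [  0.        ,   0.        ,   1.        ]]), 'xyz': array([ 0.49171316, -0.05912414,  0.834439  ]), 'attitude': array([  5.36774314,  -0.81074211, -90.43772188])}
wrist {'intrinsics': array([[317.73242576,   0.        , 280.65666979],
       [  0.        , 317.73242576, 210.63314807],
       [  0.        ,   0.        ,   1.        ]]), 'xyz': array([ 0.24089324, -0.50138739,  0.37388056]), 'attitude': array([-17.51997116,   0.17537122, -72.38401318])}
```

View pics/scene0.png

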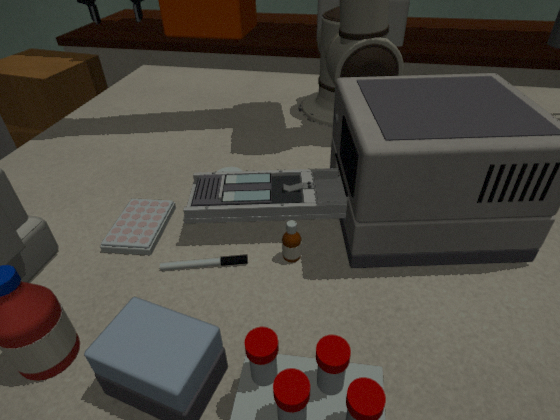

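View pics/top0.png

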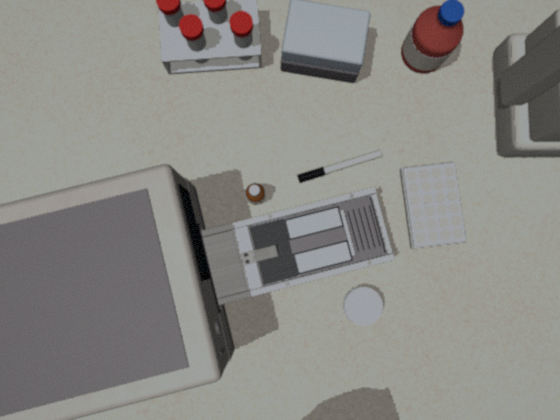

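View pics/wrist0.png

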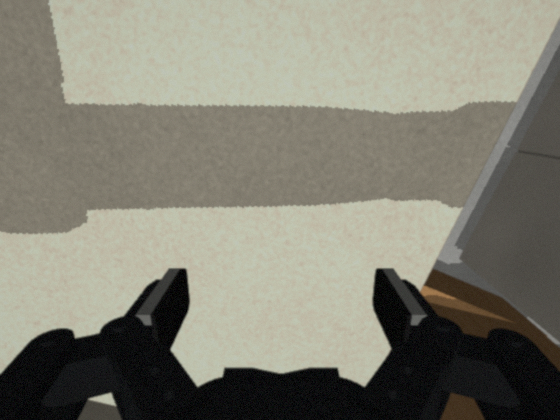

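The top view shows the imager at left and the tray running to the right, from (245,255) to (385,225). In the scene view it runs from (190,195) to (345,190). I'll enlarge the tray.

```bash
python3 - <<'E'
import cv2
im=cv2.imread("pics/top0.png")[170:310,195:405]
cv2.imwrite("pics/top0z.png",cv2.resize(im,None,fx=3.8,fy=3.8,interpolation=cv2.INTER_CUBIC))
im=cv2.imread("pics/scene0.png")[155:235,180:350]
cv2.imwrite("pics/scene0z.png",cv2.resize(im,None,fx=4.6,fy=4.6,interpolation=cv2.INTER_CUBIC))
E
```

```text
(no output)
```

View pics/top0z.png

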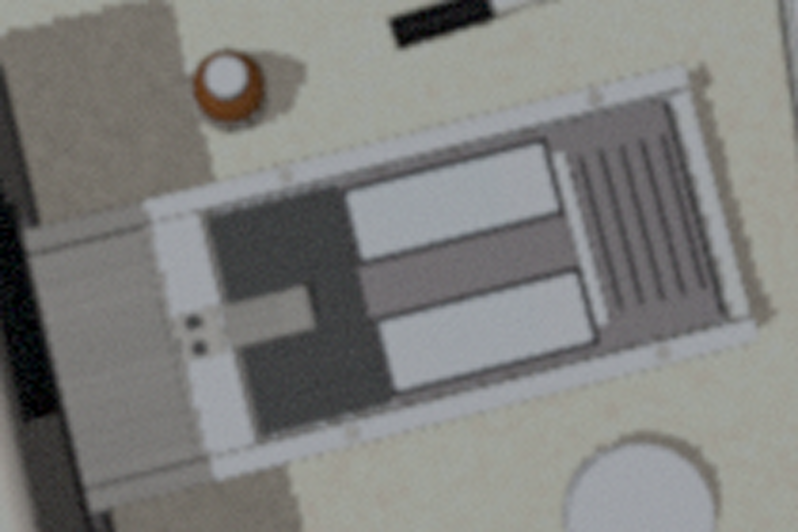

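View pics/scene0z.png

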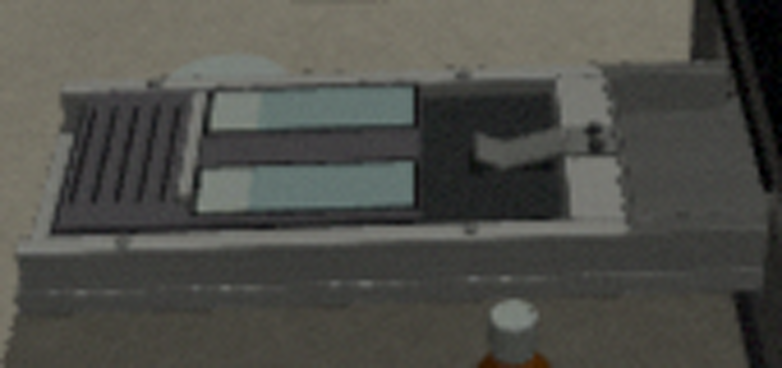

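Enlarged top view, pixel positions in the enlargement:
- Rail outer edges: (147,203)–(685,67) and (213,478)–(755,335).
- Stop face: (205,212)–(258,440).
- Carrier front edge: (348,190)–(392,395).
- Rib: (560,150)–(605,325).
- Leaf toe: about (312,308).

I'll cast these onto planes at their known heights.

```bash
cat > h.py <<'E'
import numpy as np
from scipy.spatial.transform import Rotation as R
def ray(c,u,v):
    K=c["intrinsics"]; p=np.array([(u-K[0,2])/K[0,0],-(v-K[1,2])/K[1,1],-1])
    return R.from_euler("xyz",c["attitude"],degrees=True).apply(p)
def onz(c,u,v,z):
    d=ray(c,u,v); o=c["xyz"]; return o+d*(z-o[2])/d[2]
def proj(c,P):
    p=R.from_euler("xyz",c["attitude"],degrees=True).inv().apply(np.array(P)-c["xyz"]); K=c["intrinsics"]
    return K[0,0]*p[0]/-p[2]+K[0,2], K[1,2]-K[1,1]*p[1]/-p[2]
E
python3 - <<'E'
from workcell import bot
from h import *
def run(c,f,P):
    w={k:onz(c,*f(u,v),z)[:2] for k,(u,v,z) in P.items()}
    return w
T=run(bot.calibration("top"),lambda u,v:((u+.5)/3.8+194.5,(v+.5)/3.8+169.5),dict(
 ua=(147,203,.074),ub=(685,67,.074),la=(213,478,.074),lb=(755,335,.074),
 su=(207,212,.074),sl=(258,440,.074),fu=(348,190,.076),fl=(392,395,.076),
 ru=(560,150,.0805),rl=(605,325,.0805),bu=(668,103,.076),bl=(725,316,.076),toe=(312,308,.0745)))
S=run(bot.calibration("scene"),lambda u,v:((u+.5)/4.6+179.5,(v+.5)/4.6+154.5),dict(
 ua=(630,233,.074),ub=(22,250,.074),la=(605,75,.074),lb=(62,93,.074),
 su=(569,218,.074),sl=(556,90,.074),fu=(420,217,.076),fl=(420,85,.076),
 ru=(187,200,.0805),rl=(203,92,.0805),toe=(476,148,.0745)))
for w in (T,S):
    a1=w['ua']-w['ub'];a2=w['la']-w['lb'];g=[np.degrees(np.arctan2(a[1],a[0])) for a in (a1,a2)]
    yaw=np.radians(np.mean(g));ax=np.array([np.cos(yaw),np.sin(yaw)]);ay=np.array([-ax[1],ax[0]])
    mid=(w['ua']+w['ub']+w['la']+w['lb'])/4
    s=(w['su']+w['sl'])/2
    org=s-95e-3*ax; org=org+ay*(ay@(mid-org))
    print("yaws",g,"width",ay@(w['ua']-w['la'])*1e3,"org",org)
    for k,p in w.items():
        print(k,p.round(4),"loc mm",((p-org)@ax*1e3).round(1),((p-org)@ay*1e3).round(1))
E
```

```text
yaws [np.float64(103.87458098547728), np.float64(104.1737215620595)] width -105.11685926236153 org [ 0.52139632 -0.12608924]
ua [ 0.5446 -0.002 ] loc mm 114.8 -52.6
ub [ 0.5948 -0.2055] loc mm -94.8 -52.0
la [ 0.4424 -0.0265] loc mm 115.8 52.6
lb [ 0.4936 -0.2293] loc mm -93.4 52.0
su [ 0.541  -0.0245] loc mm 93.8 -43.7
sl [ 0.4562 -0.0432] loc mm 96.2 43.2
fu [ 0.5488 -0.0774] loc mm 40.6 -38.4
fl [ 0.4724 -0.0931] loc mm 43.9 39.5
ru [ 0.5629 -0.1566] loc mm -39.7 -32.9
rl [ 0.4977 -0.1722] loc mm -39.0 34.2
bu [ 0.5809 -0.1983] loc mm -84.5 -40.2
bl [ 0.5007 -0.2178] loc mm -84.0 42.3
toe [ 0.5049 -0.0636] loc mm 64.6 0.9
yaws [np.float64(103.51188618617857), np.float64(104.09250930482686)] width -99.88271035359419 org [ 0.52356023 -0.12547173]
ua [ 0.5446 -0.0016] loc mm 115.2 -49.9
ub [ 0.5935 -0.2052] loc mm -94.1 -48.9
la [ 0.4477 -0.0259] loc mm 114.8 49.9
lb [ 0.499  -0.2302] loc mm -95.8 48.9
su [ 0.5402 -0.0237] loc mm 94.8 -40.4
sl [ 0.4616 -0.0427] loc mm 95.2 40.5
fu [ 0.552  -0.0743] loc mm 42.9 -39.8
fl [ 0.4708 -0.0942] loc mm 42.9 43.8
ru [ 0.5635 -0.1552] loc mm -38.4 -31.7
rl [ 0.4974 -0.1724] loc mm -39.4 36.6
toe [ 0.5057 -0.0645] loc mm 63.5 2.8
```

The two views agree. The yaw is about 104° and the imager origin is about (0.522, -0.126). The carrier front is at about 43 mm and the rib's rear face at about -43 mm (imager frame). I'll move above the finger rest and shut the jaws on the way.

```bash
python3 -m pendant '[[-0.078,-0.166,0,0,0,0,1],[-0.078,-0.166,0,0,0,0,1],[-0.078,-0.166,0,0,0,0,1],[-0.078,-0.166,0,0,0,0,1],[-0.078,-0.166,0,0,0,0,1],[-0.078,-0.166,0,0,0,0,1],[-0.078,-0.166,0,0,0,0,1],[-0.078,-0.166,0,0,0,0,1],[-0.078,-0.166,0,0,0,0,1]]' 40
```

```text
time: 1.05
ee_pos: [0.476, -0.2374, 0.2278]
tcp_rot: [179.9, 0.2, -73.0]
wrist_force: [0.1, -1.4, 0.3]
opening: -0.0
```

```bash
python3 -m pendant '[[0,0,0,0,0,-0.047,1],[0,0,0,0,0,-0.047,1],[0,0,0,0,0,-0.047,1],[0,0,0,0,0,-0.047,1],[0,0,0,0,0,-0.047,1],[0,0,0,0,0,-0.047,1],[0,0,0,0,0,-0.047,1],[0,0,0,0,0,-0.047,1],[0,0,0,0,0,-0.047,1],[0,0,0,0,0,-0.047,1]]'
```

```text
time: 2.05
ee_pos: [0.4799, -0.2306, 0.2236]
tcp_rot: [-179.5, 0.4, 13.1]
wrist_force: [0.0, 0.3, 0.2]
opening: -0.0002
```

```bash
cat > d.py <<'E'
import sys
from workcell import bot
from h import *
o=bot.get_obs(); lx,ly,z=map(float,sys.argv[1:4])
org=np.array([.5218,-.126,0]); Ri=R.from_euler('z',104,degrees=True)
loc=Ri.inv().apply(o['ee_pos']-org)*1e3
Rt=R.from_euler('xyz',o['tcp_rot'],degrees=True); Rd=R.from_euler('xyz',[180,0,14],degrees=True)
P=org+Ri.apply([lx/1e3,ly/1e3,z/1e3])
print("t",o['time'],"loc",loc.round(2),"rot",o['tcp_rot'].round(2),"F",o['wrist_force'].round(1),"Floc",Ri.inv().apply(o['wrist_force']).round(1))
print("shift units",(Rt.inv().apply(P-o['ee_pos'])/.25).round(4),"turn units",((Rt.inv()*Rd).as_rotvec()/np.pi).round(4))
E
python3 d.py -59 0 110
```

```text
t 2.05 loc [-91.33  65.97 223.6 ] rot [-179.5     0.37   13.14] F [0.  0.3 0.2] Floc [ 0.3 -0.1  0.2]
shift units [ 0.2648 -0.1293  0.4538] turn units [-0.0028  0.002  -0.0048]
```

```bash
python3 -m pendant '[[0.066,-0.032,0.06,-0.003,0.002,-0.005,1],[0.066,-0.032,0.08,0,0,0,1],[0.066,-0.032,0.08,0,0,0,1],[0.066,-0.032,0.08,0,0,0,1],[0,0,0.08,0,0,0,1],[0,0,0.05,0,0,0,1],[0,0,0,0,0,0,1]]'; python3 d.py -59 0 110; python3 - <<'E'
from workcell import bot
import cv2
for n in ["top","wrist","scene"]:
    cv2.imwrite(f"pics/{n}1.png",bot.camera(n)[:,:,::-1])
a=cv2.resize(cv2.imread("pics/top1.png")[170:310,195:405],(798,532),interpolation=cv2.INTER_CUBIC)
cv2.imwrite("pics/top1z.png",a)
a=cv2.resize(cv2.imread("pics/scene1.png")[120:240,170:360],(798,504),interpolation=cv2.INTER_CUBIC)
cv2.imwrite("pics/scene1z.png",a)
E
```

```text
time: 2.75
ee_pos: [0.5375, -0.1819, 0.1111]
tcp_rot: [180.0, 0.1, 14.4]
wrist_force: [0.5, -0.3, -0.9]
opening: 0.0003
t 2.75 loc [-57.99  -1.71 111.14] rot [1.7996e+02 6.0000e-02 1.4390e+01] F [ 0.5 -0.3 -0.9] Floc [-0.5 -0.4 -0.9]
shift units [-0.0068  0.004   0.0046] turn units [0.0002 0.0004 0.0022]
```

View pics/wrist1.png

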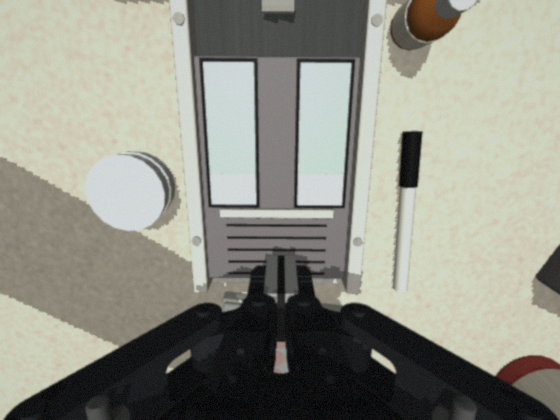

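View pics/scene1z.png

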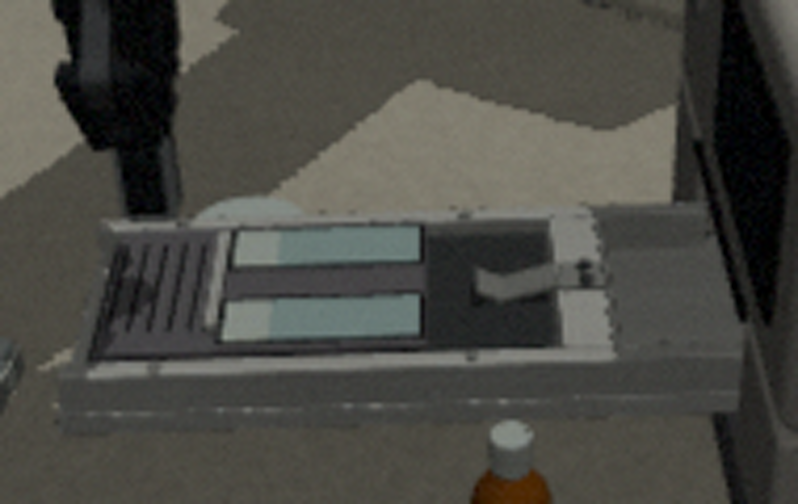

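The wrist view shows the carrier squarely ahead: front edge at v≈57, rib at v≈209–218 and u 220–333, leaf toe at (277,11), and the shut fingertips at (281,265). I'll cross-check with the wrist camera.

```bash
python3 - <<'E'
from workcell import bot
from h import *
c=bot.calibration("wrist"); org=np.array([.5218,-.126,0]); Ri=R.from_euler('z',104,degrees=True)
for n,u,v,z in [("frontL",196,57,.076),("frontR",361,57,.076),("ribrearL",220,218,.0805),("ribrearR",333,218,.0805),("rearL",207,277,.076),("railLout",172,5,.074),("railRout",387,5,.074),("railL",193,290,.074),("railR",363,290,.074),("toe",278,11,.0745)]:
    print(n,(Ri.inv().apply(onz(c,u,v,z)-org)*1e3).round(1))
E
```

```text
frontL [43.7 40.6 76. ]
frontR [ 44.3 -44.9  76. ]
ribrearL [-42.9  31.7  80.5]
ribrearR [-42.4 -34.6  80.5]
rearL [-84.4  43.   76. ]
railLout [67.6 51.4 74. ]
railRout [ 68.4 -56.4  74. ]
railL [-95.1  53.2  74. ]
railR [-94.5 -58.3  74. ]
toe [65.2 -1.8 74.5]
```

The wrist camera confirms it: front at about 44 mm, rib rear at about -43 mm, and the fingers centred laterally. I'll descend to just above the rest.

```bash
python3 -m pendant '[[0,0.004,0.04,0,0,0.002,1],[0,0,0.05,0,0,0,1],[0,0,0.028,0,0,0,1],[0,0,0,0,0,0,1]]'; python3 d.py -58.5 -2 71
```

```text
time: 3.3
ee_pos: [0.5397, -0.1848, 0.0847]
tcp_rot: [179.7, -0.3, 13.9]
wrist_force: [-0.5, -0.4, -1.0]
opening: -0.0001
t 3.3 loc [-61.38  -3.16  84.67] rot [179.7   -0.33  13.89] F [-0.5 -0.4 -1. ] Floc [-0.3  0.6 -1. ]
shift units [-0.005  -0.0118  0.0546] turn units [ 0.0017 -0.0018 -0.0006]
```

```bash
python3 -m pendant '[[-0.005,-0.008,0.02,0.0017,-0.0018,0,1],[0,0,0.016,0,0,0,1],[0,0,0,0,0,0,1]]'; python3 d.py -58.5 -2 71
```

```text
time: 3.6
ee_pos: [0.5381, -0.1831, 0.0756]
tcp_rot: [-180.0, -0.0, 13.9]
wrist_force: [-0.9, 0.1, 6.9]
opening: 0.0001
t 3.6 loc [-59.39  -2.    75.59] rot [-1.7999e+02 -2.0000e-02  1.3890e+01] F [-0.9  0.1  6.9] Floc [0.3 0.9 6.9]
shift units [-0.     -0.0036  0.0184] turn units [-0.     -0.0001 -0.0006]
```

Contact at 75.6 mm with 6.9 N, as expected (7.5 N spring preload less the weight). Now press about 5 mm.

```bash
python3 -m pendant '[[0,0,0.014,0,0,0,1],[0,0,0.012,0,0,0,1]]'; python3 d.py -58.5 -2 71;python3 -m pendant '[[0,0,0,0,0,0,1],[0,0,0,0,0,0,1]]'; python3 d.py -58.5 -2 71
```

```text
time: 3.8
ee_pos: [0.5393, -0.1834, 0.0716]
tcp_rot: [179.9, -0.2, 13.9]
wrist_force: [-1.5, 0.2, 11.7]
opening: -0.0001
t 3.8 loc [-59.97  -3.08  71.63] rot [179.89  -0.21  13.9 ] F [-1.5  0.2 11.7] Floc [ 0.6  1.4 11.7]
shift units [-0.0043 -0.0059  0.0025] turn units [ 0.0006 -0.0012 -0.0006]
time: 4.0
ee_pos: [0.5404, -0.1837, 0.0744]
tcp_rot: [179.8, -0.4, 13.9]
wrist_force: [-3.0, -0.5, 7.5]
opening: -0.0003
t 4.0 loc [-60.53  -4.04  74.44] rot [179.76  -0.4   13.91] F [-3.  -0.5  7.5] Floc [0.2 3.  7.5]
shift units [-0.0083 -0.0081  0.0137] turn units [ 0.0013 -0.0022 -0.0005]
```

Without feed the arm sags upward about 1.4 mm per row, so each row needs a small holding press. I'll press again and start pushing.

```bash
python3 -m pendant '[[-0.008,-0.004,0.016,0.001,-0.002,0,1],[-0.004,-0.006,0.015,0,0,0,1],[-0.002,-0.006,0.01,0,0,0,1]]'; python3 d.py -50 -2 71;python3 -m pendant '[[-0.002,-0.012,0.008,0,0,0,1],[-0.002,-0.012,0.008,0,0,0,1]]'; python3 d.py -50 -2 71
```

```text
time: 4.3
ee_pos: [0.5401, -0.1827, 0.0706]
tcp_rot: [179.5, -0.6, 13.9]
wrist_force: [-2.2, -1.8, 13.2]
opening: 0.0004
t 4.3 loc [-59.48  -3.98  70.59] rot [179.47  -0.61  13.89] F [-2.2 -1.8 13.2] Floc [-1.2  2.5 13.2]
shift units [-0.008  -0.0379 -0.0021] turn units [ 0.0029 -0.0034 -0.0006]
time: 4.5
ee_pos: [0.5399, -0.1792, 0.0711]
tcp_rot: [179.1, -0.9, 13.8]
wrist_force: [-2.3, -2.8, 11.7]
opening: 0.0003
t 4.5 loc [-55.97  -4.69  71.15] rot [179.09  -0.93  13.84] F [-2.3 -2.8 11.7] Floc [-2.2  2.9 11.7]
shift units [-0.0108 -0.0239  0.    ] turn units [ 0.0051 -0.0052 -0.0009]
```

```bash
python3 -m pendant '[[-0.008,-0.016,0.01,0.004,-0.004,0,1],[-0.005,-0.016,0.009,0.003,-0.002,0,1],[-0.005,-0.016,0.009,0.002,-0.002,0,1],[-0.005,-0.016,0.009,0.002,-0.002,0,1]]'; python3 d.py -40 -2 71; python3 - <<'E'
from workcell import bot
import cv2
cv2.imwrite("pics/wrist2.png",bot.camera("wrist")[:,:,::-1])
E
```

```text
time: 4.9
ee_pos: [0.5367, -0.1682, 0.0718]
tcp_rot: [-179.7, -0.0, 13.8]
wrist_force: [0.6, -2.3, 11.7]
opening: 0.0002
t 4.9 loc [-44.51  -4.26  71.81] rot [-1.7966e+02 -1.0000e-02  1.3780e+01] F [ 0.6 -2.3 11.7] Floc [-2.4 -0.  11.7]
shift units [-0.0091 -0.018   0.0034] turn units [-0.0019 -0.0001 -0.0012]
```

View pics/wrist2.png

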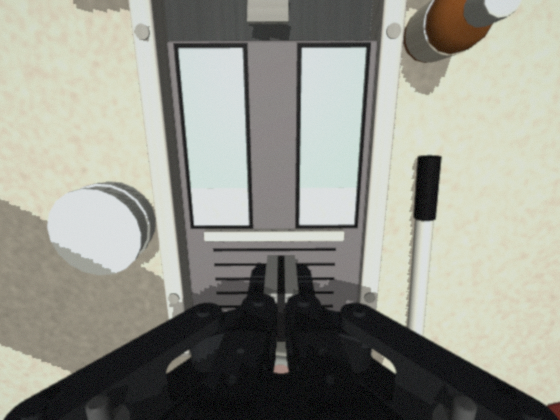

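The carrier moved with the fingers: front edge at v≈42, rib rear at v≈242, toe at v≈22, with a gap still to go before the leaf. I'll quantify it.

```bash
cat > w.py <<'E'
import sys
from workcell import bot
from h import *
c=bot.calibration("wrist"); org=np.array([.5218,-.126,0]); Ri=R.from_euler('z',104,degrees=True)
for a in sys.argv[1:]:
    u,v,z=map(float,a.split(',')); print(a,(Ri.inv().apply(onz(c,u,v,z/1e3)-org)*1e3).round(1))
E
python3 w.py 272,42,71.5 272,242,76 270,22,74.5; python3 d.py -40 -2 71
```

```text
272,42,71.5 [59.  -2.4 71.5]
272,242,76 [-27.1  -1.6  76. ]
270,22,74.5 [65.5 -1.8 74.5]
t 4.95 loc [-44.17  -4.3   71.82] rot [-1.7963e+02 -1.0000e-02  1.3780e+01] F [ 0.8 -1.2 11.5] Floc [-1.4 -0.5 11.5]
shift units [-0.0093 -0.0166  0.0034] turn units [-0.0021 -0.     -0.0012]
```

The front is at about 58.5 mm, so 36.5 mm remain. I'll press a bit deeper before going under the leaf.

```bash
python3 -m pendant '[[-0.008,-0.006,0.014,0,0,0,1],[-0.006,-0.014,0.011,0.001,-0.002,0,1],[-0.005,-0.016,0.01,0.002,-0.002,0,1]]'; python3 d.py -40 -2 71; python3 -m pendant '[[-0.005,-0.018,0.01,0.002,-0.001,0,1],[-0.005,-0.018,0.01,0.002,-0.001,0,1]]'; python3 d.py -40 -2 71
```

```text
time: 5.25
ee_pos: [0.5352, -0.1626, 0.0708]
tcp_rot: [-179.7, -0.0, 13.8]
wrist_force: [0.9, -1.9, 12.7]
opening: -0.0002
t 5.25 loc [-38.77  -4.1   70.81] rot [-1.7967e+02 -2.0000e-02  1.3750e+01] F [ 0.9 -1.9 12.7] Floc [-2.1 -0.4 12.7]
shift units [-0.0084  0.005  -0.0008] turn units [-0.0018 -0.0001 -0.0014]
time: 5.45
ee_pos: [0.534, -0.1561, 0.071]
tcp_rot: [-179.3, -0.1, 13.7]
wrist_force: [1.7, -4.2, 10.0]
opening: 0.0004
t 5.45 loc [-32.13  -4.52  70.96] rot [-1.7934e+02 -1.4000e-01  1.3730e+01] F [ 1.7 -4.2 10. ] Floc [-4.5 -0.7 10. ]
shift units [-0.0099  0.0315 -0.0006] turn units [-0.0037 -0.0008 -0.0015]
```

```bash
python3 -m pendant '[[-0.005,-0.018,0.01,-0.001,-0.001,0,1],[-0.005,-0.018,0.01,0,-0.001,0,1]]'; python3 d.py -20 -2 71; python3 - <<'E'
from workcell import bot
import cv2
cv2.imwrite("pics/wrist3.png",bot.camera("wrist")[:,:,::-1])
E
```

```text
time: 5.65
ee_pos: [0.5327, -0.15, 0.0707]
tcp_rot: [-180.0, -0.2, 13.7]
wrist_force: [1.2, -4.3, 12.1]
opening: 0.0
t 5.65 loc [-25.95  -4.72  70.7 ] rot [-179.96   -0.21   13.66] F [ 1.2 -4.3 12.1] Floc [-4.5 -0.2 12.1]
shift units [-0.011  -0.0237 -0.0012] turn units [-0.0002 -0.0012 -0.0019]
```

View pics/wrist3.png

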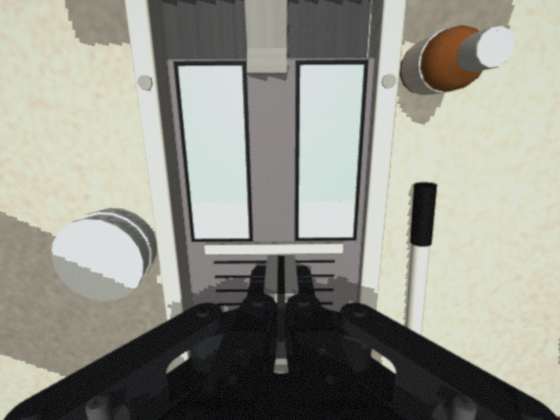

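The front edge (v≈60) is now under the leaf, whose toe is at v≈73. The rib rear is at v≈255, close in front of the fingers.

```bash
python3 w.py 272,60,71 272,255,75.5 270,73,74.5; python3 -m pendant '[[-0.006,-0.018,0.01,0,-0.001,0,1],[-0.005,-0.02,0.01,0.001,-0.001,0,1],[-0.005,-0.02,0.01,0.001,-0.001,0,1]]'; python3 d.py -20 -2 71
```

```text
272,60,71 [70.7 -3.  71. ]
272,255,75.5 [-14.8  -2.   75.5]
270,73,74.5 [65.4 -2.2 74.5]
time: 6.0
ee_pos: [0.5304, -0.1409, 0.07]
tcp_rot: [179.6, -0.3, 13.5]
wrist_force: [-0.3, -5.8, 14.6]
opening: 0.0004
t 6.0 loc [-16.58  -4.7   70.03] rot [179.59  -0.31  13.54] F [-0.3 -5.8 14.6] Floc [-5.5  1.7 14.6]
shift units [-0.0107  0.0138 -0.0038] turn units [ 0.0023 -0.0017 -0.0025]
```

```bash
python3 -m pendant '[[-0.006,-0.02,0.007,0.003,-0.002,0.001,1],[-0.005,-0.02,0.008,0.002,-0.001,0,1],[-0.005,-0.02,0.008,0.002,-0.001,0,1]]'; python3 d.py -20 -2 71; python3 - <<'E'
from workcell import bot
import cv2
cv2.imwrite("pics/wrist4.png",bot.camera("wrist")[:,:,::-1])
E
```

```text
time: 6.3
ee_pos: [0.5271, -0.1299, 0.07]
tcp_rot: [-179.7, -0.1, 13.3]
wrist_force: [1.4, -4.5, 9.9]
opening: 0.0003
t 6.3 loc [-5.06 -4.15 70.02] rot [-1.7968e+02 -1.5000e-01  1.3270e+01] F [ 1.4 -4.5  9.9] Floc [-4.7 -0.3  9.9]
shift units [-0.0078  0.0598 -0.0043] turn units [-0.0018 -0.0008 -0.004 ]
```

View pics/wrist4.png

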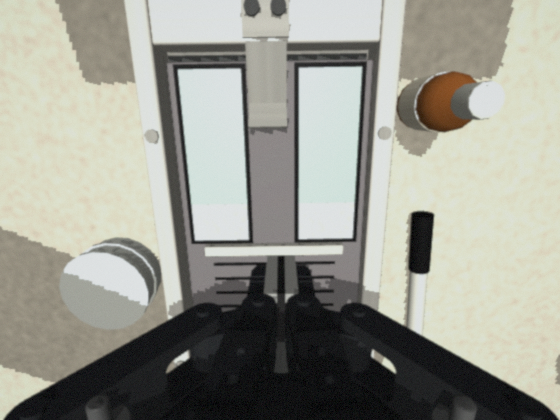

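The front edge is at v≈61 and the stop face at v≈45, leaving a narrow gap.

```bash
python3 w.py 272,61,70.5 272,256,75 225,43,74; python3 -m pendant '[[-0.006,-0.02,0.008,-0.001,-0.001,0.002,1],[-0.005,-0.02,0.009,0.001,-0.001,0.001,1]]'; python3 d.py -20 -2 71
```

```text
272,61,70.5 [91.4 -3.1 70.5]
272,256,75 [ 5.7 -1.5 75. ]
225,43,74 [97.7 15.3 74. ]
time: 6.55
ee_pos: [0.5255, -0.1241, 0.0701]
tcp_rot: [179.7, -0.2, 12.6]
wrist_force: [3.9, -26.0, 7.1]
opening: -0.0002
t 6.55 loc [ 0.94 -4.07 70.1 ] rot [179.7   -0.19  12.62] F [  3.9 -26.    7.1] Floc [-26.2   2.5   7.1]
shift units [-0.0062  0.084  -0.0032] turn units [ 0.0017 -0.001  -0.0077]
```

The force along the tray jumped to 26 N, so the front is against the stop. I'll hold once more, relieve the push slightly, then lift straight off.

```bash
python3 -m pendant '[[0,-0.006,0.006,0,0,0,1],[0,-0.002,0.003,0,0,0,1]]'; python3 d.py 0 -2 71; python3 -m pendant '[[0,0.003,-0.004,0,0,0,1],[0,0.001,-0.02,0,0,0,1],[0,0,-0.04,0,0,0,1],[0,0,-0.06,0,0,0,1],[0,0,-0.06,0,0,0,1],[0,0,0,0,0,0,1]]'; python3 d.py 0 -2 71; python3 - <<'E'
from workcell import bot
import cv2
for n in ["wrist","scene","top"]: cv2.imwrite(f"pics/{n}5.png",bot.camera(n)[:,:,::-1])
a=cv2.resize(cv2.imread("pics/scene5.png")[120:240,170:360],(798,504),interpolation=cv2.INTER_CUBIC)
cv2.imwrite("pics/scene5z.png",a)
E
```

```text
time: 6.75
ee_pos: [0.5265, -0.1248, 0.0707]
tcp_rot: [179.3, -0.4, 12.5]
wrist_force: [-1.3, 0.9, 4.5]
opening: -0.0001
t 6.75 loc [ 3.000e-02 -4.810e+00  7.073e+01] rot [179.28  -0.37  12.51] F [-1.3  0.9  4.5] Floc [1.2 1.  4.5]
shift units [-0.0112  0.0004 -0.0012] turn units [ 0.004  -0.002  -0.0083]
time: 7.35
ee_pos: [0.5266, -0.1251, 0.1217]
tcp_rot: [179.3, -0.4, 12.5]
wrist_force: [-0.9, -0.7, 0.0]
opening: -0.0003
t 7.35 loc [ -0.31  -4.85 121.75] rot [179.28  -0.44  12.53] F [-0.9 -0.7  0. ] Floc [-0.5  1.1  0. ]
shift units [-0.013  -0.0035  0.2029] turn units [ 0.0041 -0.0024 -0.0082]
```

View pics/wrist5.png

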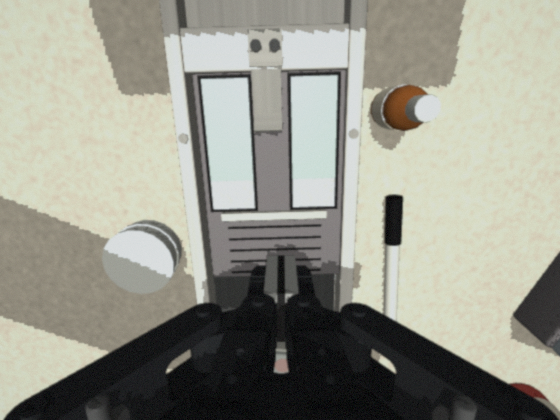

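View pics/scene5z.png

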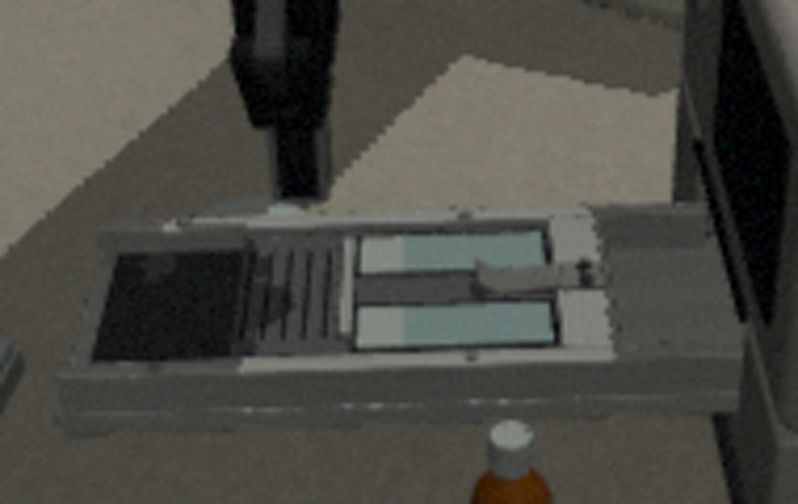

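The hand is clear, the leaf lies on the carrier (toe at (268,131)), and the front edge meets the stop at v≈71. Rib rear is at v≈221, expected at x = 9 mm. Numeric check next, including the bystanders.

```bash
python3 w.py 273,221,76.5 273,212,76.5 225,71,74; python3 - <<'E'
import cv2,numpy as np
a=cv2.resize(cv2.imread("pics/wrist5.png")[10:230,170:370],(545,600),interpolation=cv2.INTER_CUBIC); cv2.imwrite("pics/wrist5z.png",a)
cv2.imwrite("pics/topcmp.png",np.vstack([cv2.imread("pics/top0.png")[140:340,195:480],cv2.imread("pics/top5.png")[140:340,195:480]]))
E
python3 d.py 0 0 100
```

```text
273,221,76.5 [11.3 -1.  76.5]
273,212,76.5 [17.1 -1.1 76.5]
225,71,74 [97.3 22.3 74. ]
t 7.5 loc [  0.17  -3.86 118.71] rot [179.37  -0.26  12.53] F [ 0.1 -0.2 -0.5] Floc [-0.3 -0.  -0.5]
shift units [-0.0157  0.0002  0.0748] turn units [ 0.0035 -0.0014 -0.0082]
```

View pics/wrist5z.png

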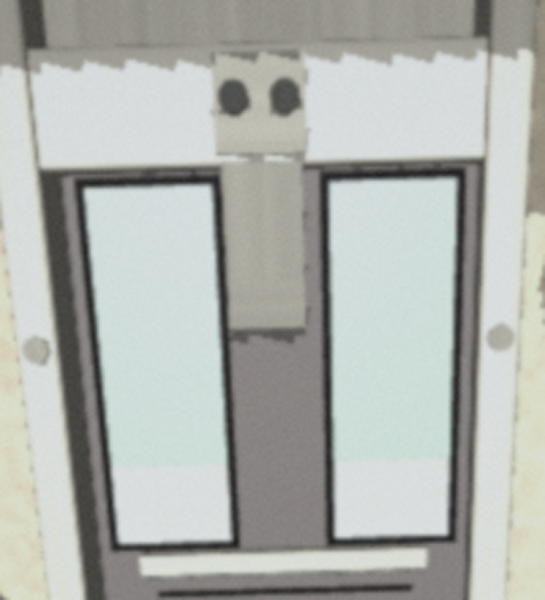

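View pics/topcmp.png

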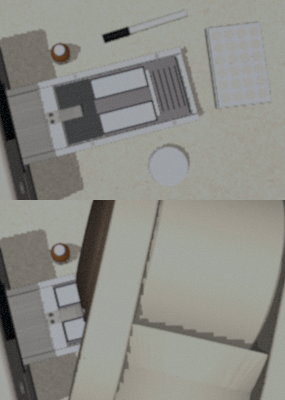

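The rib rear lies 86.0 mm from the stop face, and home is exactly 86. The enlarged view shows no gap at the stop, and the leaf is over the carrier. I'll raise the hand a little more and hand in.

```bash
python3 -m pendant '[[0,0,-0.06,0,0,0,1],[0,0,-0.06,0,0,0,1],[0,0,-0.02,0,0,0,1],[0,0,0,0,0,0,1]]'; python3 - <<'E'
from workcell import bot
o=bot.get_obs(); print(o['ee_pos'],o['wrist_force']); print(bot.job_done())
E
```

```text
time: 7.9
ee_pos: [0.5247, -0.1244, 0.1558]
tcp_rot: [179.4, -0.2, 12.5]
wrist_force: [0.3, 0.4, 0.1]
opening: -0.0002
[ 0.52470115 -0.12436967  0.1557957 ] [0.2891105  0.4156423  0.07932296]
the job is handed in; nothing more can be done
None
```

I pressed the carrier down 5 to 6 mm with the shut fingertips behind its rib, slid it under the leaf to the end stop, and lifted the hand straight off. The job was handed in at 7.9 s; it gave no verdict.

**On the way:**
- The fingers kept 7 to 15 N of downward force on the carrier while its front edge was under the leaf.
- At the stop, the push force jumped to 26 N.

**Last checks:**
- **Home position:** the rib's rear face is 86.0 mm from the stop face, exactly the home value. I see no gap at the stop.
- **Leaf:** it lies on the carrier's top.
- **Hand:** it is about 80 mm above the carrier, with wrist force near zero.

**Disagreements and limits:**
- The last wrist-camera readings were about 2 mm too far forward (stop face at 97.3 mm instead of 95 mm). This is within calibration error, so I relied on distances measured from the stop.
- The fingers slipped about 6 mm forward on the carrier before they met the rib.
- The floor and leaf joint values can't be read directly; I judged them from the pictures and forces.
- At the end the arm hid part of the top view, so I could not fully compare the things around the tray. The dishes, bottle and pen look undisturbed in the wrist view. The well plate was out of sight, but the arm passed well above it.

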